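# Load a filament spool and snap its bearing caps shut

### The arm

A 7-joint arm with a two-finger parallel gripper is mounted at the origin on the work surface. World frame = base frame: x ahead of the robot, y to its left, z up, the work surface at z = 0. Lengths are in m, angles in rad, forces in N, time in s.
With the tool pointing down it reaches from about 0.35 to 0.775 m from the base axis. Payload 3.1 kg.
Tool frame: the origin (TCP) lies midway between the tips of the shut fingers; the grasp point (between the pads) lies 19 mm behind it; z points along the fingers, y is the line along which they close (so a half turn about z gives the same grasp; the last joint's range is limited). The gripper opens to 85 mm and grips with 20 to 120 N. Pads are 22 mm wide; open, the fingers measure 114 mm over their backs; the gripper's body (76 mm by 85 mm) begins 54 mm behind the grasp point. The pads swing forward as they close: fully open they stand 13 mm farther back than shut.
Start: joints at [1.261, 0.311, 0.014, 1.512, -0.004, 1.319, -0.027], TCP at [0.146, -0.53, 0.231] pointing down, gripper open.
Joint ranges: [-2.7, 2.7], [-0.3, 1.91], [-1.27, 1.3], [0.12, 2.57], [-1.44, 4.58], [0.2, 2.03], [-3.05, 3.05]. Speed limits (rad/s): [2.79, 2.79, 3.14, 3.14, 3.14, 3.14, 3.14].

### API

Orientations are given as [roll, pitch, yaw] about the fixed x, y, z axes, in that order (R = Rz(yaw) Ry(pitch) Rx(roll)).
In Python, from rig import r gives the robot as it stands.
- The arm moves only by the shell command python3 -m handwheel 'ROWS' [FORCE]. ROWS is JSON, a list of rows, each a list of 7 numbers: the turn, a rotation vector about the tool's x, y, z in rad, then the shift along the tool's x, y, z in mm, then the finger opening in mm, from 0 to 85.4. In form: [[rx, ry, rz, x, y, z, grip], ...]. A call has exactly 5 rows; each row is the pose to reach, as a shift and turn from the pose commanded when the call began, along the tool's axes at that moment; what a row does not reach only later rows make up. A row lasts 1/12 s, in which the tool goes at most 41.7 mm and 7.16 degrees, less where a joint would pass 70% of its speed; a pose out of reach is approached as far as the arm can. A call with a gripper value outside its range is refused whole. The fingers move at their own pace and stop on an object; FORCE is the grip in N (left out, the last holds). Time passes only in rows, so rows that repeat a pose let the fingers close, or fill a call up. It gives the time, the measured TCP pose, the force, the opening and the grip force at its end, in the units of the state.
- r.get_state(): the state, without advancing time (a new reading comes with each control period).
- r.capture(name): name is "side" or "top" or "wrist"; returns the picture (480x640x3 uint8, red, green, blue); there is no depth.
- r.camera_model(name): a dict with "K" (3x3 intrinsics, pixels), "k1" (the pictures are not rectified: a ray, as slopes to the right and down, at radius r is drawn at 1 + k1 r^2 times it, then the intrinsics apply), "rvec" (rotation vector, rad) and "tvec" (3), from world to camera coordinates, as OpenCV has them; the wrist camera has in their place "mount" (4x4, takes a point from camera to tool coordinates, whose origin is the TCP and whose axes are the flange's). Camera axes: x right, y down, z forward; pixel columns grow to the right and rows downward; lengths in m; the calibration is good to about 2 mm. A picture is of the moment at which its call begins: read the wrist's pose just before it. camera_model takes no time and is no camera call.
- r.close_job(): hands the job in; it is judged then, once.
The state is a dict: "time": time; "qpos": joint angles; "joint_vel": joint speeds; "joint_efforts": joint torques, N m; "ee_pos": TCP position; "orientation": TCP orientation; "ft_force": force on the tool from outside, world axes, zero at the start; "ft_torque": the same for the moment, N m; "finger_gap": opening from 0.0 (shut) to 1.0 (fully open); "gripper_force": force on a finger pad.
Only numpy, scipy, OpenCV 4.12 (cv2) and the standard library are available. Lean on these libraries where they do the work, as an engineer would, in place of code of your own. Each camera call takes 0.05 s, during which the arm holds its last target. There are 200 camera calls.

### The job

Load the blue filament spool into the empty spool stand: lift it off its low rest and lower it, without dropping it, until the bearings on both ends of its axle lie fully home in the stand's two open saddles; swing back first any red cap that hangs over its saddle. Then press each hinged red cap down over its bearing until it snaps and stays shut, and let go. Leave the red bowl, the bottle, the orange spare spool and the scraper where they are.

Things in the scene. Friction and masses are not known exactly. Their poses are not given: they have to be found in the camera images.
- stand: spool stand, fixed: aluminium base plate 86 (its x) by 150 mm (y), 12 thick, and two black posts, each 40 (x) by 20 mm (y), centred 62 mm either side of the middle, tops 108 mm above the bench. Origin: on the bench under the plate's middle; x to the hinge side (away from the robot, within 0.45 rad), y along the axle line from right to left post. A loaded axle lies along y, 95 mm above the bench
- seat_left (a point): centre of the bearing once home in the left (+y) post, 95 mm above the bench, axes as the stand's. The saddle is an open-topped slot through the post along y: 26 mm wide, flared to 35 mm at the top, its floor 84 mm above the bench
- seat_right (a point): the same in the right (-y) post
- hinge_left (a point): middle of the left cap's hinge pin: 28 mm behind (+x of) the axle line, 112.5 mm above the bench; the pin runs along the stand's y; axes as the stand's
- hinge_right (a point): the same for the right cap
- cap_left (a joint): angle (rad) of the left red cap: 0 shut and snapped, 1.57 upright, 2.1 fully back; starts at 0.75 to 2.05, stays where left (0.5 N at the lip moves it). It leaves the bearing's way down free above 1.6. A spring detent resists from 0.17; about 10 N on the lip passes its top at 0.07 (lip 4 mm above shut), then it snaps to 0 and holds (about 5 N to lift)
- cap_right (a joint): the same for the right (-y) post's cap
- lip_left (a point): place to press on the left cap: middle of its thumb lip's top, 60 mm from the hinge, 116 mm above the bench when shut (then 32 mm on the -x side of the axle line). The cap is a bar 20 mm wide, 7 thick, 66 long from the hinge, with a snap hook 3.5 mm thick, 52 mm from the hinge, reaching 10.5 below the bar's centre line. Site x: from lip to hinge, z: out of the top face
- lip_right (a point): the same on the right cap
- spool: blue filament spool fixed on its axle, loose, 0.25 to 0.5 kg, upright on its rest, axle level. Two flat grey flanges 140 mm in diameter, 46 mm over both outer faces (grip across them at the top); winding 118 mm in diameter. Origin: its middle, on the axle, about 83 mm above the bench at the start; y along the axle. Either end may go in either saddle
- bearing_left (a point): centre of the steel bearing, 22 mm in diameter, 12 wide, on the +y end of the spool's axle, 62 mm from its middle. The rod is 10 mm thick, 150 long; inward lie brass collars 20 mm in diameter (39 to 48 mm from the middle) and red cones; the posts' inner faces are 52 mm from the stand's middle
- bearing_right (a point): the same on the -y end
- rest: black spool rest, fixed: a tray 104 (its x) by 60 mm with two aluminium rollers, 22 mm high in all; origin on the bench under its middle
- bowl: bystander: red printed bowl, 94 mm wide, 52 high, loose; origin under its middle
- bottle: bystander: white bottle with blue label and cap, 58 mm wide, 165 high, loose; origin under its middle
- spare: bystander: spool of orange filament lying flat, 140 mm wide, 46 high, loose; origin under its middle
- scraper: bystander: scraper lying flat, 190 mm long along its x, loose; origin under its middle
Things that resemble listed ones, but are neither listed nor needed, are in the scene too. There is more than one size of the stand; the one meant has the size given above.

How it is judged:
On the way:
1. the spool lies with both bearings home in the saddles while both caps are still open (over 0.2 rad) (x of spool in the frame of stand between -0.005 and 0.005 m and y of spool in the frame of stand between -0.008 and 0.008 m and z of spool in the frame of stand between 0.091 and 0.0985 m and angle between the y axis of spool and the y axis of stand, either way round below 0.06 rad and value of joint each of cap_left, cap_right above 0.2 rad), for 0.2 s.
At the end, for the whole second after the job is handed in: The spool's middle is 91 to 98.5 mm above the bench and within 5 mm across and 8 mm along the axle line of the stand's middle, its axle within 0.06 rad of the line of the saddles; both caps are snapped shut (joint below 0.04 rad); the spool is at rest (x of spool in the frame of stand between -0.005 and 0.005 m and y of spool in the frame of stand between -0.008 and 0.008 m and z of spool in the frame of stand between 0.091 and 0.0985 m and angle between the y axis of spool and the y axis of stand, either way round below 0.06 rad and value of joint each of cap_left, cap_right below 0.04 rad and linear speed of spool below 0.03 m/s); the robot touches nothing.
It fails at once if the bowl is moved by more than 25 mm (distance of bowl from where it was at the start of the episode above 0.025 m).
It fails at once if the bottle is moved by more than 25 mm (distance of bottle from where it was at the start of the episode above 0.025 m).
It fails at once if the spare is moved by more than 25 mm (distance of spare from where it was at the start of the episode above 0.025 m).
It fails at once if the scraper is moved by more than 25 mm (distance of scraper from where it was at the start of the episode above 0.025 m).
It fails at once if the spool is dropped or thrown into the stand (faster than 0.6 m/s within 50 mm of its place) (z of spool in the frame of stand below 0.145 m and horizontal distance between spool and stand below 0.03 m and linear speed of spool above 0.6 m/s).
It also fails if it takes over 69 s, if anything falls off the work surface, if the arm or the gripper's body presses on something with over 40 N, if the wrist force passes 120 N, or if a joint passes its speed limit or range.

## Working session

There is one attempt and no reset: what is moved stays moved. The work goes in short steps, Python scripts to look and compute and a shell command to move; the robot and the scene stay as the last step left them, time stands still between calls to the robot, and variables do not carry over. Pictures are saved under pics/ and viewed, at most 10 in all, crops included, and the job is handed in when it is done.

```bash
ls; mkdir -p pics
cat > h.py <<'E'
import numpy as np, cv2
from rig import r
from scipy.spatial.transform import Rotation as R
def cam(n):
    m=r.camera_model(n); K=np.array(m["K"],float)
    if n=="wrist":
        s=r.get_state(); T=np.eye(4); T[:3,:3]=R.from_euler('xyz',s["orientation"]).as_matrix(); T[:3,3]=s["ee_pos"]
        M=T@np.array(m["mount"]); Rw=M[:3,:3]; C=M[:3,3]
    else:
        Rw=R.from_rotvec(np.ravel(m["rvec"])).as_matrix().T; C=-Rw@np.ravel(m["tvec"])
    return K,m["k1"],Rw,C
def ray(c,u,v):
    K,k1,Rw,C=c
    d=np.array([(u-K[0,2])/K[0,0],(v-K[1,2])/K[1,1]]); rd=np.hypot(*d); x=rd
    for _ in range(30): x=rd/(1+k1*x*x)
    d=d*(x/rd if rd>0 else 1); w=Rw@np.array([d[0],d[1],1]); return C,w/np.linalg.norm(w)
def onz(c,u,v,z):
    C,w=ray(c,u,v); return C+w*(z-C[2])/w[2]
def tri(c1,p1,c2,p2):
    A,a=ray(c1,*p1);B,b=ray(c2,*p2)
    t=np.linalg.lstsq(np.c_[a,-b],B-A,rcond=None)[0]; P=A+a*t[0];Q=B+b*t[1]; return (P+Q)/2,np.linalg.norm(P-Q)
def proj(c,P):
    K,k1,Rw,C=c; p=Rw.T@(np.asarray(P,float)-C); x=p[:2]/p[2]; x=x*(1+k1*x@x); return x*[K[0,0],K[1,1]]+[K[0,2],K[1,2]]
def snap(n,f):
    c=cam(n); im=np.array(r.capture(n)); cv2.imwrite(f"pics/{f}.png",im[:,:,::-1]); return c,im
E
python3 - <<'E'
from h import *
for n in("side","top"):
    c,im=snap(n,n+"0"); print(n,c[0].round(0).tolist(),c[1],c[3].round(3),c[2][:,2].round(2))
s=r.get_state(); print(s)
E
```

```text
pics
side [[471.0, 0.0, 321.0], [0.0, 471.0, 245.0], [0.0, 0.0, 1.0]] 0.014087513851966726 [ 0.183 -0.508  0.746] [ 0.4   0.56 -0.72]
top [[552.0, 0.0, 316.0], [0.0, 552.0, 230.0], [0.0, 0.0, 1.0]] -0.1388016765705706 [ 0.294 -0.013  1.302] [ 0.19  0.01 -0.98]
{'time': 0.1, 'qpos': array([ 1.26130749,  0.31162514,  0.01398014,  1.51286584, -0.00442204,
        1.3192094 , -0.02721176]), 'joint_vel': array([ 7.66796407e-06, -2.10862384e-04,  2.12816933e-03, -3.42440725e-03,
       -5.34900771e-04,  2.23449380e-04,  3.29353283e-04]), 'joint_efforts': array([ 4.70968771e-04, -3.80857515e+01,  1.46582290e-01, -2.31243235e+01,
        1.23860841e-02,  8.13021208e-03,  1.91157051e-05]), 'ee_pos': array([ 0.14538757, -0.52977015,  0.23035341]), 'orientation': array([-3.13951675e+00,  6.22395905e-05,  2.67860523e-01]), 'ft_force': array([-0.39711724, -0.25955726,  0.54966004]), 'ft_torque': array([-0.03349011, -0.0267026 ,  0.02117659]), 'gripper_force': 0.0, 'finger_gap': 0.9982690616003947}
```

View pics/top0.png

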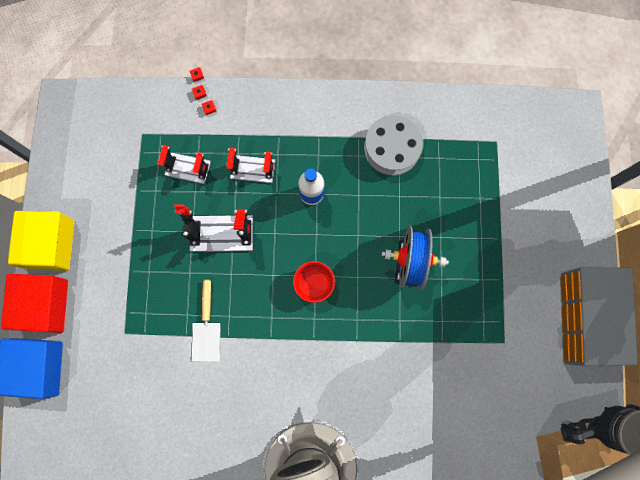

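View pics/side0.png

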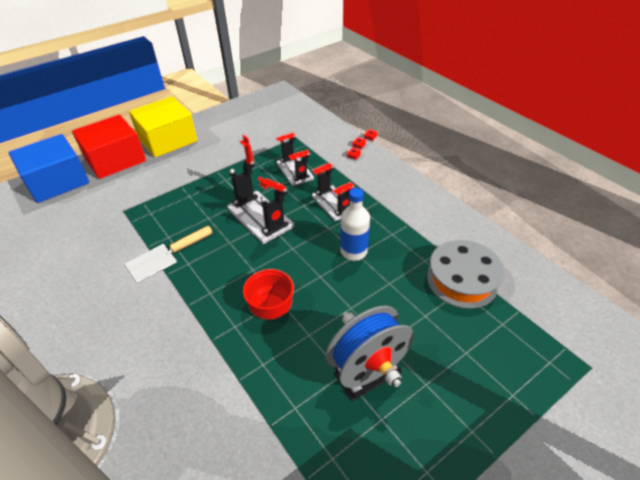

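Top view: the stand is at about (221,232), with its left cap near (182,210) and its right cap near (241,218). The spool is at (415,258), with bearings at about (388,254) and (444,262). The side view shows the stand at (262,205) and the spool at (370,350). Next I'll enlarge both.

Run:
```python
from h import *
t=cv2.imread("pics/top0.png");s=cv2.imread("pics/side0.png")
f=lambda im,x,y,w,h:cv2.resize(im[y:y+h,x:x+w],(400,300),interpolation=cv2.INTER_CUBIC)
a=f(t,165,195,100,75);b=f(t,370,220,100,75);c=f(s,212,130,100,75*1) ;c=cv2.resize(s[125:245,200:320],(400,300),interpolation=cv2.INTER_CUBIC)
d=cv2.resize(s[295:400,310:430],(400,300),interpolation=cv2.INTER_CUBIC)
cv2.imwrite("pics/comp.png",np.vstack([np.hstack([a,b]),np.hstack([c,d])]))
```

```text
(no output)
```

View pics/comp.png

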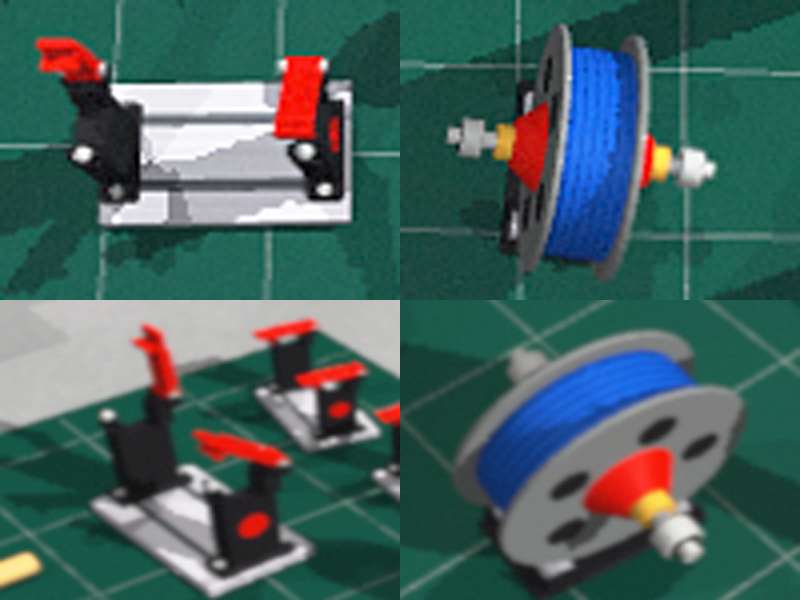

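Run:
```python
from h import *
ct,cs=cam("top"),cam("side")
t=cv2.imread("pics/top0.png")
L=onz(ct,387,254.5,.083);Rr=onz(ct,443,262,.083); print("bearings",L.round(4),Rr.round(4),np.linalg.norm(L-Rr),"mid",((L+Rr)/2).round(4))
print("tri R",tri(ct,(443,262),cs,(393.4,377.3)))
d=L-Rr; print("axis yaw of y",np.arctan2(-d[0],d[1]))
c=[onz(ct,u,v,.012) for u,v in((253,215),(252.75,250.5),(190.25,251.5))]
print(np.round(c,4), np.linalg.norm(c[0]-c[1]),np.linalg.norm(c[1]-c[2])); d=c[2]-c[1]; print("stand yaw",np.arctan2(-d[0],d[1]),"mid",((c[0]+c[2])/2).round(4))
# bolts on the post: side and caps
print("capR lip end top px",tri(ct,(165+295/4,195+135/4),cs,(200+200*.3,125+(445-300)*.4)))
print("capR hinge end",tri(ct,(165+305/4,195+60/4),cs,(200+280*.3,125+(465-300)*.4)))
print("capL lip end",tri(ct,(165+45/4,195+42/4),cs,(200+148*.3,125+(330-300)*.4)))
print("capL hinge",tri(ct,(165+95/4,195+75/4),cs,(200+173*.3,125+(392-300)*.4)))
print("scr/bottle/bowl/spare",onz(ct,311,175,.165).round(3),onz(ct,314,282,.05).round(3),onz(ct,394,142,.046).round(3),onz(ct,207,322,0).round(3))
s=r.get_state(); print(r.camera_model("wrist")["mount"])
```

```text
bearings [ 0.4824 -0.1607  0.083 ] [ 0.468  -0.2868  0.083 ] 0.12697181823368794 mid [ 0.4752 -0.2237  0.083 ]
tri R (array([ 0.46793675, -0.28603395,  0.08819406]), np.float64(0.0015445385555670262))
axis yaw of y -0.1135198924409866
[[0.5818 0.1521 0.012 ]
 [0.4956 0.1488 0.012 ]
 [0.4895 0.2986 0.012 ]] 0.08625777603721804 0.1499228147174159
stand yaw 0.040893180259509776 mid [0.5357 0.2254 0.012 ]
capR lip end top px (array([0.51886289, 0.16340379, 0.15352866]), np.float64(0.001636809789172297))
capR hinge end (array([0.57299974, 0.1675047 , 0.10190272]), np.float64(0.0006671963556659814))
capL lip end (array([0.56328571, 0.29673881, 0.1729682 ]), np.float64(0.0002598087807375145))
capL hinge (array([0.56132584, 0.28159014, 0.11621689]), np.float64(0.006164325887997349))
scr/bottle/bowl/spare [0.638 0.012 0.165] [0.421 0.001 0.05 ] [ 0.762 -0.183  0.046] [0.325 0.251 0.   ]
[[-9.89879171e-04 -9.48469560e-01 -3.16866714e-01  8.05750160e-02]
 [ 9.99999438e-01 -1.05942218e-03  4.71841266e-05  3.36232866e-04]
 [-3.80448335e-04 -3.16866490e-01  9.48470075e-01 -1.42083869e-01]
 [ 0.00000000e+00  0.00000000e+00  0.00000000e+00  1.00000000e+00]]
```

Measured so far:

| Item | Position (x, y) or angle | Yaw |
|---|---|---|
| Stand | (0.536, 0.225) | 0.041 |
| Spool | (0.475, -0.224) | -0.11 |
| Right cap | about 0.75 rad | – |
| Left cap | about 1.6 rad | – |

I'll pass over the spool first for a wrist picture.

```bash
cat >> h.py <<'E'
def go(P,yaw):
    s=r.get_state(); M=R.from_euler('xyz',s["orientation"]); D=R.from_euler('xyz',[np.pi,0,yaw])
    print("t",round(s["time"],2),"tcp",s["ee_pos"].round(4),"rpy",s["orientation"].round(4)); print("turn",(M.inv()*D).as_rotvec().round(4),"shift",(M.inv().apply(np.asarray(P)-s["ee_pos"])*1e3).round(1))
E
python3 -m handwheel '[[0,0,0.1,24,-15,-10,85],[0,0,0.2,48,-30,-20,85],[0,0,0.3,72,-45,-20,85],[0,0,0.381,96,-60,-20,85],[0,0,0.381,119,-76,-20,85]]'
python3 -m handwheel '[[0,0,0,21,-23,0,85],[0,0,0,42,-46,0,85],[0,0,0,63,-69,0,85],[0,0,0,84,-92,0,85],[0,0,0,105,-116,0,85]]'
python3 -m handwheel '[[0,0,0,25,-28,0,85],[0,0,0,50,-55,0,85],[0,0,0,75,-85,0,85],[0,0,0,95,-105,0,85],[0,0,0,105,-116,0,85]]'
python3 - <<'E'
from h import *
c,im=snap("wrist","w1"); go((.475,-.222,.25),-.1135); np.save("c1.npy",np.array(c,object),allow_pickle=True)
for P in((.4824,-.1607,.083),(.468,-.2868,.083)): print(proj(c,P))
E
```

```text
time: 0.52
ee_pos: [0.241, -0.4244, 0.251]
orientation: [-3.141, 0.0, -0.116]
ft_force: [0.2, -1.2, 0.3]
finger_gap: 0.996
gripper_force: 0.0
time: 0.93
ee_pos: [0.3582, -0.321, 0.2509]
orientation: [-3.141, 0.001, -0.114]
ft_force: [1.4, -0.2, 0.9]
finger_gap: 1.0
gripper_force: 0.0
time: 1.35
ee_pos: [0.478, -0.2139, 0.2508]
orientation: [-3.138, -0.001, -0.106]
ft_force: [-0.5, -0.4, 0.0]
finger_gap: 0.995
gripper_force: 0.0
t 1.4 tcp [ 0.4793 -0.2123  0.2506] rpy [-3.137e+00 -1.800e-03 -1.035e-01]
turn [-0.0046 -0.0017  0.0101] shift [-3.3 10.1  0.6]
[253.0998282  222.11143017]
[397.70710027 223.16444246]
```

View pics/w1.png

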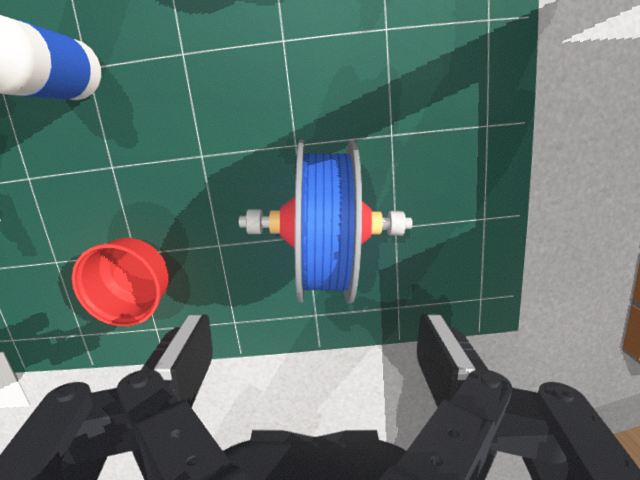

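The wrist view confirms the spool: the bearings at (253,222) and (398,223) lie within a pixel of the prediction. On to the right cap with the fingers shut.

```bash
python3 -m handwheel '[[0,0,-0.05,-4,-38,0,0],[0,0,-0.1,-8,-76,0,0],[0,0,-0.145,-12,-114,0,0],[0,0,-0.145,-16,-152,0,0],[0,0,-0.145,-20,-189,0,0]]'
python3 -m handwheel '[[0,0,0,4,-38,0,0],[0,0,0,8,-76,0,0],[0,0,0,12,-114,0,0],[0,0,0,16,-152,0,0],[0,0,0,17,-184,0,0]]'
python3 -m handwheel '[[0,0,0,0,0,0,0],[0,0,0,0,0,0,0],[0,0,0,0,0,0,0],[0,0,0,0,0,0,0],[0,0,0,0,0,0,0]]'
python3 - <<'E'
from h import *
c,im=snap("wrist","w2"); go((.4882,.1613,.14),.041)
E
```

```text
time: 1.82
ee_pos: [0.4756, -0.0277, 0.2509]
orientation: [3.141, 0.001, 0.031]
ft_force: [0.7, 0.0, 0.7]
finger_gap: 0.292
gripper_force: 0.0
time: 2.23
ee_pos: [0.4873, 0.1577, 0.251]
orientation: [-3.141, 0.0, 0.033]
ft_force: [0.5, 0.2, -0.4]
finger_gap: 0.002
gripper_force: 0.0
time: 2.65
ee_pos: [0.488, 0.1534, 0.2511]
orientation: [3.14, 0.0, 0.028]
ft_force: [-0.3, -1.2, -0.2]
finger_gap: 0.002
gripper_force: 0.0
t 2.7 tcp [0.488  0.1537 0.2512] rpy [3.1406e+00 1.0000e-04 2.8500e-02]
turn [ 0.001   0.0002 -0.0125] shift [  0.4  -7.7 111.2]
```

View pics/w2.png

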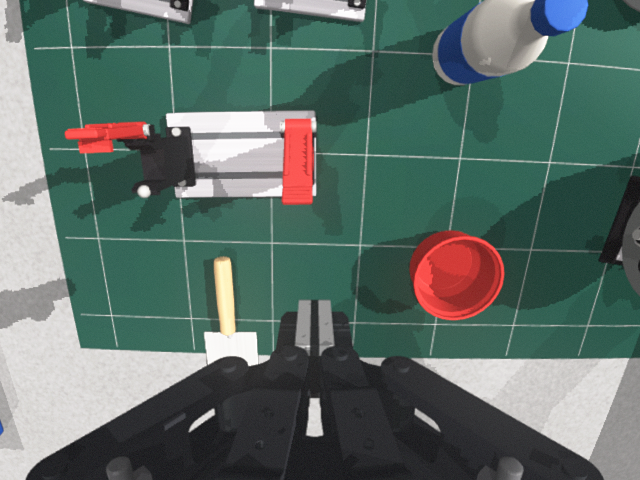

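View: the plate spans (167,110) to (316,198). The right cap covers its saddle at (298,160), and the left cap stands about upright at (105,135). I'll push both back.

```bash
python3 - <<'E'
from h import *
m=cv2.imread("pics/w2.png"); c=cam("wrist")
for u,v in((167,112),(316,110),(315,197)): print(onz(c,u,v,.012).round(4))
E
python3 -m handwheel '[[0,0,-0.0125,0,-4,28,0],[0,0,-0.0125,0,-8,56,0],[0,0,-0.0125,0,-8,84,0],[0,0,-0.0125,0,-8,111,0],[0,0,-0.0125,0,-8,111,0]]'
python3 -m handwheel '[[0,0,0,15,0,0,0],[0,0,0,30,0,0,0],[0,0,0,45,0,0,0],[0,0,0,60,0,0,0],[0,0,0,70,0,0,0]]'
python3 -m handwheel '[[0,0,0,2,0,0,0],[0,0,0,4,0,0,0],[0,0,0,4,0,0,0],[0,0,0,-10,0,0,0],[0,0,0,-25,0,0,0]]'
python3 -c "
from h import *
c,im=snap('wrist','w3'); go((.4882,.1613,.14),.041)"
```

```text
[0.5771 0.3019 0.012 ]
[0.5818 0.1536 0.012 ]
[0.4949 0.1521 0.012 ]
time: 3.12
ee_pos: [0.4834, 0.1606, 0.135]
orientation: [3.138, 0.011, 0.043]
ft_force: [-1.4, 0.4, -1.0]
finger_gap: 0.003
gripper_force: 0.0
time: 3.53
ee_pos: [0.5596, 0.1661, 0.1422]
orientation: [-3.141, -0.003, 0.042]
ft_force: [1.0, 0.3, -0.1]
finger_gap: -0.001
gripper_force: 0.0
time: 3.95
ee_pos: [0.532, 0.1655, 0.1405]
orientation: [-3.141, -0.0, 0.044]
ft_force: [-0.3, 0.8, -0.4]
finger_gap: 0.0
gripper_force: 0.0
t 4.0 tcp [0.5279 0.1659 0.1405] rpy [3.1405 0.0043 0.0462]
turn [0.0011 0.0043 0.0052] shift [-39.9   2.7   0.7]
```

```bash
python3 -m handwheel '[[0,0,0,-20,0,0,0],[0,0,0,-40,0,0,0],[0,0,0,-44,-25,0,0],[0,0,0,-42,-60,0,0],[0,0,0,-40,-90,0,0]]'
python3 -m handwheel '[[0,0,0,0,-20,0,0],[0,0,0,0,-30,0,0],[0,0,0,15,-30,0,0],[0,0,0,30,-30,0,0],[0,0,0,45,-30,0,0]]'
python3 -m handwheel '[[0,0,0,15,0,0,0],[0,0,0,25,0,0,0],[0,0,0,30,0,0,0],[0,0,0,30,0,0,0],[0,0,0,15,0,0,0]]'
python3 -m handwheel '[[0,0,0,-20,0,-10,0],[0,0,0,-40,0,-30,0],[0,0,0,-60,20,-60,0],[0,0,0,-60,40,-90,0],[0,0,0,-60,65,-110,0]]'
python3 -m handwheel '[[0,0,0,0,0,0,0],[0,0,0,0,0,0,0],[0,0,0,0,0,0,0],[0,0,0,0,0,0,0],[0,0,0,0,0,0,0]]'
python3 -c "
from h import *
c,im=snap('wrist','w4'); go((.475,-.2237,.25),-.1135)
t=snap('side','s4')[1];
cv2.imwrite('pics/c4.png',np.hstack([im[:,:,::-1],cv2.resize(t[125:245,200:260+20],(320,480),interpolation=cv2.INTER_CUBIC)[:,:160,::-1]]))
cv2.imwrite('pics/c4.png',np.hstack([im[:360,:400,::-1],cv2.resize(t[125:245,200:320],(360,360),interpolation=cv2.INTER_CUBIC)[:,:,::-1]]))
for n,y in(('L',.062),('R',-.062)):
  for a in (1.7,1.9,2.1):
    A=np.array([.028-.066*np.cos(a),y]); W=R.from_euler('z',.041).apply([A[0],A[1],0])+[.5357,.2254,.1125+.066*np.sin(a)]
    print(n,a,proj(c,W).round(0),proj(cam('side'),W).round(0))
for x,y in((-.043,-.075),(.043,-.075),(-.043,.075),(.043,.075)): print('plate',proj(c,R.from_euler('z',.041).apply([x,y,0])+[.5357,.2254,.012]).round(1))
"
```

```text
time: 4.42
ee_pos: [0.4877, 0.2545, 0.1411]
orientation: [3.141, -0.001, 0.043]
ft_force: [1.0, 0.4, 0.1]
finger_gap: -0.001
gripper_force: 0.0
time: 4.83
ee_pos: [0.5324, 0.2849, 0.1405]
orientation: [3.14, -0.0, 0.045]
ft_force: [-1.0, 0.7, 0.4]
finger_gap: 0.001
gripper_force: 0.0
time: 5.25
ee_pos: [0.5495, 0.2847, 0.1399]
orientation: [3.141, -0.002, 0.04]
ft_force: [0.1, -0.1, 0.5]
finger_gap: 0.004
gripper_force: 0.0
time: 5.67
ee_pos: [0.4878, 0.2207, 0.2534]
orientation: [-3.14, -0.003, 0.05]
ft_force: [1.1, -0.4, 1.1]
finger_gap: 0.0
gripper_force: 0.0
time: 6.08
ee_pos: [0.4888, 0.2197, 0.249]
orientation: [3.141, 0.003, 0.047]
ft_force: [0.1, 0.4, 1.2]
finger_gap: -0.002
gripper_force: 0.0
t 6.13 tcp [0.489  0.2196 0.2491] rpy [3.1414e+00 2.5000e-03 4.6300e-02]
turn [0.0004 0.0025 0.1598] shift [-34.5 442.2  -0.7]
L 1.7 [196. 118.] [248. 136.]
L 1.9 [195.  94.] [254. 135.]
L 2.1 [197.  72.] [259. 135.]
R 1.7 [418. 119.] [282. 162.]
R 1.9 [419.  95.] [288. 161.]
R 2.1 [418.  73.] [293. 161.]
plate [381.2 199.7]
plate [386.3 113.8]
plate [238.7 199.1]
plate [233.9 113.1]
```

View pics/c4.png

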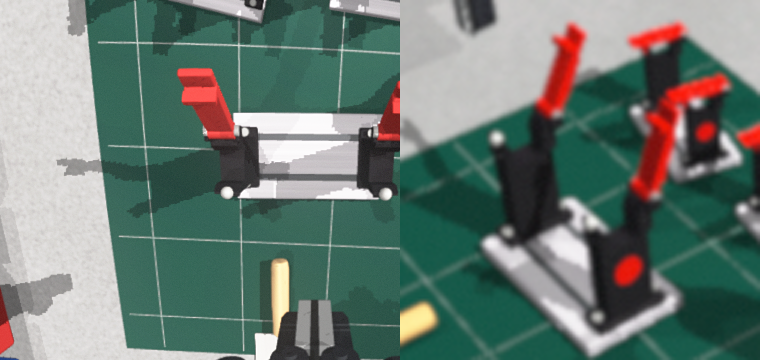

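Both caps now lean back at about 2.0 rad, with tips near (195,75) and (395,90), and the predicted plate corners match. Next, back to the spool, plus a finer stand estimate from this wrist picture.

```bash
python3 -m handwheel '[[0,0,0.05,-1,30,0,85],[0,0,0.1,-3,60,0,85],[0,0,0.16,-4,95,0,85],[0,0,0.16,-6,130,0,85],[0,0,0.16,-7,160,0,85]]'
python3 -m handwheel '[[0,0,0,2,30,0,85],[0,0,0,4,60,0,85],[0,0,0,6,90,0,85],[0,0,0,8,116,0,85],[0,0,0,9,141,0,85]]'
python3 -m handwheel '[[0,0,0,2,35,0,85],[0,0,0,4,70,0,85],[0,0,0,6,100,0,85],[0,0,0,8,125,0,85],[0,0,0,9,142,0,85]]'
python3 -m handwheel '[[0,0,0,0,0,0,85],[0,0,0,0,0,0,85],[0,0,0,0,0,0,85],[0,0,0,0,0,0,85],[0,0,0,0,0,0,85]]'
python3 - <<'E'
from h import *
go((.475,-.2237,.110),-.1135)
c,im=snap("wrist","w5")
# grey flanges/blue: blue winding centroid & orientation
hsv=cv2.cvtColor(im,cv2.COLOR_RGB2HSV); b=cv2.inRange(hsv,(100,150,60),(125,255,255)); 
n,l,st,ce=cv2.connectedComponentsWithStats(b)
for i in range(1,n):
    if st[i,4]>800: print("blue",ce[i],st[i]); rc=cv2.minAreaRect(np.argwhere(l==i)[:,::-1].astype(np.float32)); print(rc)
# steel bearings: symmetric pair predicted
for P in((.4824,-.1607,.083),(.468,-.2868,.083)):
    p=proj(c,P); u,v=p.round().astype(int); g=hsv[v-15:v+16,u-22:u+23]; m=(g[...,1]<50)&(g[...,2]>110); print("pred",p.round(1),"mask cx",(np.argwhere(m).mean(0)+[v-15,u-22]).round(1)[::-1],m.sum(), np.flatnonzero(m.any(0))[[0,-1]]+u-22,np.flatnonzero(m.sum(1)>6)[[0,-1]]+v-15)
# stand from w4
K,k1,_,_=c; m=r.camera_model("wrist"); T=np.eye(4);T[:3,:3]=R.from_euler('xyz',[3.1414,.0025,.0463]).as_matrix();T[:3,3]=[.489,.2196,.2491];M=T@np.array(m["mount"])
c4=(K,k1,M[:3,:3],M[:3,3]); w=cv2.cvtColor(cv2.imread("pics/w4.png"),cv2.COLOR_BGR2HSV)
m=(w[...,1]<60)&(w[...,2]>95)
for u in (280,310,340): 
    q=np.flatnonzero(m[90:225,u])+90; print("col",u,q[[0,-1]],onz(c4,u,q[0]-.5,.012).round(4),onz(c4,u,q[-1]+.5,.012).round(4))
for v in(117,194):
    q=np.flatnonzero(m[v,210:420])+210; print("row",v,q[[0,-1]],onz(c4,q[0]-.5,v,.012).round(4),onz(c4,q[-1]+.5,v,.012).round(4))
E
```

```text
time: 6.6
ee_pos: [0.4896, 0.0566, 0.2498]
orientation: [3.141, 0.001, -0.116]
ft_force: [-0.0, -0.7, 0.9]
finger_gap: 0.703
gripper_force: 0.0
time: 7.02
ee_pos: [0.4825, -0.0838, 0.2498]
orientation: [-3.142, 0.001, -0.116]
ft_force: [0.7, 0.2, -0.3]
finger_gap: 0.993
gripper_force: 0.0
time: 7.43
ee_pos: [0.4745, -0.2278, 0.2495]
orientation: [3.14, 0.001, -0.119]
ft_force: [-0.1, -0.2, -0.3]
finger_gap: 0.999
gripper_force: 0.0
time: 7.85
ee_pos: [0.4758, -0.2226, 0.2503]
orientation: [-3.141, -0.0, -0.112]
ft_force: [-0.3, 0.6, -0.7]
finger_gap: 0.992
gripper_force: 0.0
t 7.85 tcp [ 0.4758 -0.2226  0.2503] rpy [-3.141e+00 -1.000e-04 -1.124e-01]
turn [-0.0006 -0.0001  0.0011] shift [ -0.7   1.3 140.3]
blue [52.381523   67.07344414] [  15   24   64   76 2587]
((47.18610763549805, 61.9571533203125), (62.42863464355469, 74.232421875), 1.569354772567749)
blue [314.48222319 219.68959512] [ 289  152   52  137 6891]
((314.5, 220.0), (136.0, 51.0), 90.0)
pred [242.4 221.2] mask cx [242.4 220.5] 516 [228 257] [209 232]
pred [387.4 221.2] mask cx [386.5 221. ] 606 [372 409] [209 233]
col 280 [112 198] [0.5793 0.2565 0.012 ] [0.4926 0.2549 0.012 ]
col 310 [113 198] [0.5797 0.227  0.012 ] [0.494  0.2234 0.012 ]
col 340 [ 90 199] [0.6023 0.199  0.012 ] [0.4944 0.1919 0.012 ]
row 117 [232 381] [0.5723 0.3043 0.012 ] [0.5789 0.1564 0.012 ]
row 194 [220 392] [0.4947 0.3185 0.012 ] [0.5028 0.1372 0.012 ]
```

```bash
python3 -m handwheel '[[0,0,0,0,1,28,85],[0,0,0,-1,1,56,85],[0,0,0,-1,1,84,85],[0,0,0,-1,1,104,85],[0,0,0,-1,1,110,85]]' 60
python3 -m handwheel '[[0,0,0,0,0,10,85],[0,0,0,0,0,20,85],[0,0,0,0,0,30,85],[0,0,0,0,0,30,85],[0,0,0,0,0,30,85]]'
python3 -m handwheel '[[0,0,0,0,0,0,70],[0,0,0,0,0,0,60],[0,0,0,0,0,0,50],[0,0,0,0,0,0,45],[0,0,0,0,0,0,38]]'
python3 -m handwheel '[[0,0,0,0,0,0,38],[0,0,0,0,0,0,38],[0,0,0,0,0,0,38],[0,0,0,0,0,0,38],[0,0,0,0,0,0,38]]'
python3 -m handwheel '[[0,0,0,0,0,-4,38],[0,0,0,0,0,-8,38],[0,0,0,0,0,-14,38],[0,0,0,0,0,-20,38],[0,0,0,0,0,-25,38]]'
python3 -m handwheel '[[0,0,0,0,0,0,38],[0,0,0,0,0,0,38],[0,0,0,0,0,0,38],[0,0,0,0,0,0,38],[0,0,0,0,0,0,38]]'
python3 - <<'E'
from h import *
c,im=snap("wrist","w6"); go((.475,-.2237,.110),-.1135)
hsv=cv2.cvtColor(im,cv2.COLOR_RGB2HSV)
t,_=snap("side","s6"); snap("top","t6")
E
```

```text
time: 8.32
ee_pos: [0.4717, -0.2235, 0.1368]
orientation: [-3.139, 0.007, -0.114]
ft_force: [-0.1, 0.1, 0.2]
finger_gap: 0.997
gripper_force: 0.0
time: 8.73
ee_pos: [0.4742, -0.2253, 0.1102]
orientation: [-3.142, 0.0, -0.116]
ft_force: [0.1, -0.2, -0.7]
finger_gap: 0.995
gripper_force: 0.0
time: 9.15
ee_pos: [0.4747, -0.2256, 0.1111]
orientation: [3.141, -0.001, -0.116]
ft_force: [1.3, 0.4, 2.4]
finger_gap: 0.531
gripper_force: 60.3
time: 9.57
ee_pos: [0.4747, -0.2256, 0.111]
orientation: [3.141, -0.001, -0.116]
ft_force: [-0.8, -0.3, 5.6]
finger_gap: 0.532
gripper_force: 60.6
time: 9.98
ee_pos: [0.474, -0.2253, 0.1356]
orientation: [-3.141, 0.0, -0.116]
ft_force: [0.5, -0.4, -2.1]
finger_gap: 0.532
gripper_force: 61.2
time: 10.4
ee_pos: [0.4738, -0.2252, 0.1349]
orientation: [-3.141, 0.001, -0.116]
ft_force: [0.2, -0.1, -2.1]
finger_gap: 0.532
gripper_force: 61.3
t 10.45 tcp [ 0.4739 -0.2253  0.135 ] rpy [-3.1414e+00  6.0000e-04 -1.1560e-01]
turn [-0.0002  0.0006 -0.0021] shift [ 0.9 -1.7 25. ]
```

View pics/w6.png

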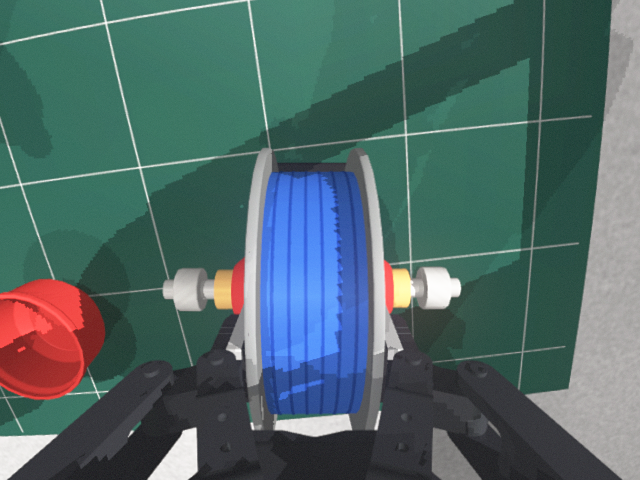

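The spool is held and lifted off the rest, with bearings at about (190,289) and (435,288). I'll compute where they sit in the tool frame.

```bash
cat > b.py <<'E'
from h import *
def bear(name,z,boxes):
    c,im=snap("wrist",name); s=r.get_state(); M=R.from_euler('xyz',s["orientation"]); g=cv2.cvtColor(im,cv2.COLOR_RGB2HSV)
    out=[]
    for x0,x1,y0,y1 in boxes:
        m=((g[y0:y1,x0:x1,1]<40)&(g[y0:y1,x0:x1,2]>120)).astype(np.uint8)
        m=cv2.morphologyEx(m,cv2.MORPH_OPEN,np.ones((27,9)))
        n,l,st,ce=cv2.connectedComponentsWithStats(m); i=1+np.argmax(st[1:,4]); print("box",st[i]+[x0,y0,0,0,0],ce[i]+[x0,y0]); out.append(ce[i]+[x0,y0])
    for zz in (z-.004,z,z+.004):
        a,b=[onz(c,*p,zz) for p in out]; d=a-b; print(zz,"len",np.linalg.norm(d).round(4),"mid",((a+b)/2).round(4),"yaw",np.arctan2(-d[0],d[1]).round(4),"tool",(M.inv().apply((a+b)/2-s["ee_pos"])*1e3).round(1))
if __name__=="__main__": bear("w7",.107,[(165,216,262,315),(410,462,262,315)]); go((.474,-.225,.25),.041)
E
python3 b.py
```

```text
box [174 269  24  42 974] [185.86447639 289.66940452]
box [427 267  23  42 931] [437.6358754  287.66058002]
0.103 len 0.1328 mid [ 0.4726 -0.2244  0.103 ] yaw -0.1078 tool [-1.6 -0.7 32.1]
0.107 len 0.1297 mid [ 0.4744 -0.2247  0.107 ] yaw -0.1078 tool [ 0.3 -0.7 28.1]
0.111 len 0.1267 mid [ 0.4763 -0.2249  0.111 ] yaw -0.1078 tool [ 2.2 -0.7 24.1]
t 10.6 tcp [ 0.4741 -0.2253  0.1351] rpy [-3.1415e+00  3.0000e-04 -1.1560e-01]
turn [-1.000e-04  3.000e-04 -1.566e-01] shift [  -0.2   -0.3 -114.9]
```

```bash
python3 -m handwheel '[[0,0,-0.03,0,0,-15,38],[0,0,-0.06,0,0,-38,38],[0,0,-0.09,0,0,-64,38],[0,0,-0.12,0,0,-92,38],[0,0,-0.149,0,0,-115,38]]'
python3 -m handwheel '[[0,0,0,4,-14,0,38],[0,0,0,8,-40,0,38],[0,0,0,14,-72,0,38],[0,0,0,20,-108,0,38],[0,0,0,26,-145,0,38]]'
python3 -m handwheel '[[0,0,0,5,-35,0,38],[0,0,0,10,-70,0,38],[0,0,0,15,-105,0,38],[0,0,0,20,-140,0,38],[0,0,0,25,-172,0,38]]'
python3 -m handwheel '[[0,0,0,5,-30,0,38],[0,0,0,10,-60,0,38],[0,0,0,16,-90,0,38],[0,0,0,22,-114,0,38],[0,0,0,26,-132,0,38]]'
python3 -m handwheel '[[0,0,0,0,0,0,38],[0,0,0,0,0,0,38],[0,0,0,0,0,0,38],[0,0,0,0,0,0,38],[0,0,0,0,0,0,38]]'
python3 - <<'E'
from h import *
go((.536,.2258,.17),.033)
c,im=snap("wrist","w8"); g=cv2.cvtColor(im,cv2.COLOR_RGB2HSV)
for x,y,z in((-.043,-.075,.012),(-.043,.075,.012),(.043,.075,.012),(.043,-.075,.012),(0,.062,.108),(0,-.062,.108)): print(proj(c,R.from_euler('z',.041).apply([x,y,0])+[.5357,.2265,z]).round(1))
E
```

```text
time: 11.02
ee_pos: [0.4745, -0.2254, 0.2522]
orientation: [3.141, -0.001, 0.035]
ft_force: [1.2, -0.1, -2.6]
finger_gap: 0.535
gripper_force: 61.6
time: 11.43
ee_pos: [0.4952, -0.0789, 0.2503]
orientation: [3.141, -0.0, 0.031]
ft_force: [1.3, 0.8, -2.5]
finger_gap: 0.532
gripper_force: 61.6
time: 11.85
ee_pos: [0.5143, 0.0956, 0.2504]
orientation: [-3.141, -0.0, 0.034]
ft_force: [1.3, -0.3, -1.6]
finger_gap: 0.528
gripper_force: 61.6
time: 12.27
ee_pos: [0.5357, 0.2293, 0.2501]
orientation: [-3.14, 0.0, 0.036]
ft_force: [-0.0, 0.0, -2.8]
finger_gap: 0.537
gripper_force: 61.6
time: 12.68
ee_pos: [0.5365, 0.2242, 0.2503]
orientation: [3.14, -0.0, 0.031]
ft_force: [-0.2, 0.2, -2.1]
finger_gap: 0.532
gripper_force: 62.0
t 12.68 tcp [0.5365 0.2242 0.2503] rpy [ 3.1405e+00 -2.0000e-04  3.0800e-02]
turn [ 0.0011 -0.0002 -0.0022] shift [-0.5 -1.7 80.3]
[380.1 242.2]
[243.4 243.7]
[237.5 164.1]
[383.8 162.4]
[234.  230.2]
[387.  228.5]
```

View pics/w8.png

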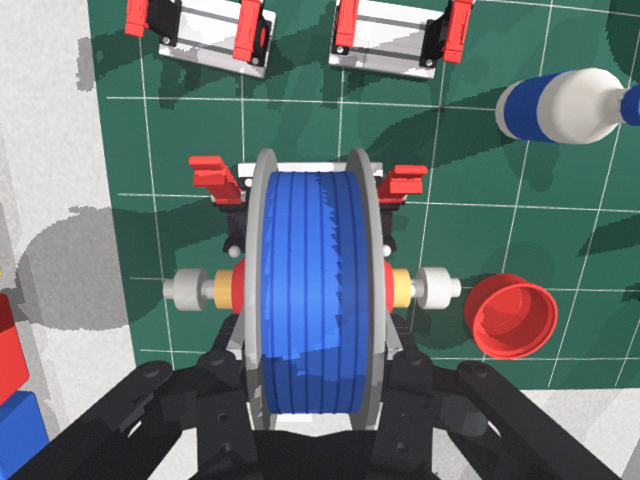

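The plate's far corners at (238,164) and (383,163) match the prediction, and both caps are clear behind. I'll lower to just above the saddles and check.

```bash
python3 -m handwheel '[[0,0,-0.002,-0.5,-1.5,12,38],[0,0,-0.002,-0.5,-1.5,36,38],[0,0,-0.002,-0.5,-1.5,62,38],[0,0,-0.002,-0.5,-1.5,86,38],[0,0,-0.002,-0.5,-1.5,98,38]]'
python3 -m handwheel '[[0,0,0,0,0,0,38],[0,0,0,0,0,0,38],[0,0,0,0,0,0,38],[0,0,0,0,0,0,38],[0,0,0,0,0,0,38]]'
python3 - <<'E'
from h import *
go((.536,.2258,.123),.033)
c,im=snap("wrist","w9")
cv2.imwrite("pics/w9c.png",cv2.resize(im[160:400,120:500,::-1],(760,480)))
for y in(.062,-.062): print(proj(c,R.from_euler('z',.041).apply([0,y,0])+[.5357,.2265,.108]).round(1))
E
```

```text
time: 13.15
ee_pos: [0.534, 0.2253, 0.1491]
orientation: [3.139, 0.005, 0.034]
ft_force: [-0.1, -0.1, -3.6]
finger_gap: 0.533
gripper_force: 61.9
time: 13.57
ee_pos: [0.5366, 0.2279, 0.1539]
orientation: [-3.14, -0.003, 0.035]
ft_force: [-0.6, 0.6, -1.6]
finger_gap: 0.529
gripper_force: 61.9
t 13.57 tcp [0.5366 0.2279 0.1539] rpy [-3.1405e+00 -2.9000e-03  3.5100e-02]
turn [-0.0011 -0.0029  0.0021] shift [-0.7  2.1 30.9]
[205.5 277.8]
[426.2 276.5]
```

View pics/w9c.png

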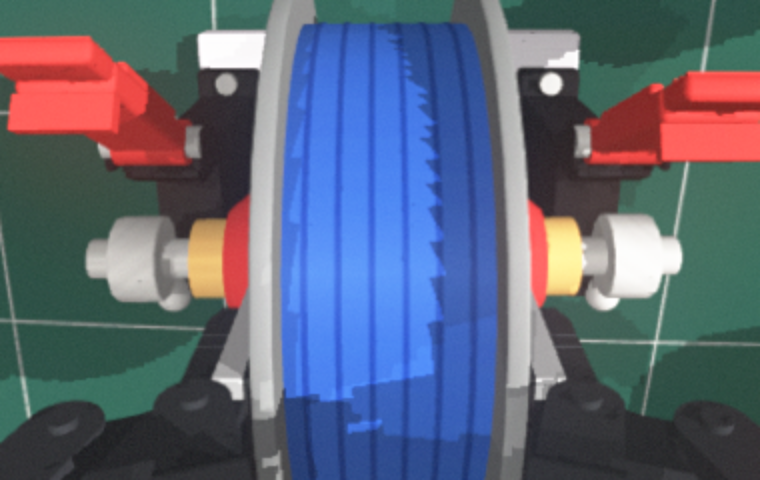

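The bearings at (140,258) and (628,256) in the crop are centred between the posts and the caps are clear. Lowering slowly.

```bash
python3 -m handwheel '[[0,0,0,-0.5,0.5,3,38],[0,0,0,-0.5,0.5,7,38],[0,0,0,-0.5,0.5,11,38],[0,0,0,-0.5,0.5,14,38],[0,0,0,-0.5,0.5,16,38]]'
python3 -m handwheel '[[0,0,0,0,0,2,38],[0,0,0,0,0,4,38],[0,0,0,0,0,6,38],[0,0,0,0,0,8,38],[0,0,0,0,0,8,38]]'
python3 -m handwheel '[[0,0,0,0,0,1,38],[0,0,0,0,0,2,38],[0,0,0,0,0,3,38],[0,0,0,0,0,4,38],[0,0,0,0,0,4,38]]'
python3 - <<'E'
from h import *
go((.536,.2258,.123),.033)
E
```

```text
time: 14.03
ee_pos: [0.5347, 0.2267, 0.1354]
orientation: [3.141, 0.001, 0.035]
ft_force: [0.0, 0.4, -3.3]
finger_gap: 0.533
gripper_force: 62.0
time: 14.45
ee_pos: [0.5348, 0.2267, 0.1278]
orientation: [3.141, 0.001, 0.035]
ft_force: [-0.4, 0.4, -2.2]
finger_gap: 0.534
gripper_force: 62.0
time: 14.87
ee_pos: [0.535, 0.2268, 0.124]
orientation: [3.141, 0.0, 0.035]
ft_force: [0.7, 0.1, -3.1]
finger_gap: 0.532
gripper_force: 62.0
t 14.87 tcp [0.535  0.2268 0.124 ] rpy [3.1414e+00 5.0000e-04 3.5300e-02]
turn [0.0002 0.0005 0.0023] shift [1. 1. 1.]
```

```bash
for i in 1; do :; done
python3 -m handwheel '[[0,0,0,0,0,0.5,38],[0,0,0,0,0,1,38],[0,0,0,0,0,1,38],[0,0,0,0,0,1,38],[0,0,0,0,0,1,38]]'
python3 -m handwheel '[[0,0,0,0,0,0.5,38],[0,0,0,0,0,1,38],[0,0,0,0,0,1,38],[0,0,0,0,0,1,38],[0,0,0,0,0,1,38]]'
python3 -m handwheel '[[0,0,0,0,0,0.5,38],[0,0,0,0,0,1,38],[0,0,0,0,0,1,38],[0,0,0,0,0,1,38],[0,0,0,0,0,1,38]]'
```

```text
time: 15.28
ee_pos: [0.5352, 0.227, 0.1237]
orientation: [3.142, -0.0, 0.035]
ft_force: [-2.3, -1.1, 0.8]
finger_gap: 0.535
gripper_force: 62.2
time: 15.7
ee_pos: [0.5353, 0.227, 0.1236]
orientation: [3.141, -0.001, 0.035]
ft_force: [-2.9, -1.4, 5.6]
finger_gap: 0.534
gripper_force: 62.4
time: 16.12
ee_pos: [0.5353, 0.2271, 0.1234]
orientation: [3.141, -0.001, 0.035]
ft_force: [-4.1, -1.0, 10.1]
finger_gap: 0.533
gripper_force: 62.6
```

Contact: the force rises at TCP z 0.1234, so the axle is at about 95 mm. I'll release with a small opening and lift out.

```bash
python3 -m handwheel '[[0,0,0,0,0,-1,46],[0,0,0,0,0,-1,48],[0,0,0,0,0,-1,52],[0,0,0,0,0,-1,58],[0,0,0,0,0,-1,62]]'
python3 -m handwheel '[[0,0,0,0,0,0,62],[0,0,0,0,0,-5,62],[0,0,0,0,0,-20,62],[0,0,0,0,0,-45,62],[0,0,0,0,0,-75,62]]'
python3 -m handwheel '[[0,0,0,0,0,-20,62],[0,0,0,0,0,-40,62],[0,0,0,0,0,-50,62],[0,0,0,0,0,-50,62],[0,0,0,0,0,-50,62]]'
python3 - <<'E'
from h import *
c,im=snap("wrist","w10"); cs,sd=snap("side","s10")
go((.5357,.2265,.26),.041)
cv2.imwrite("pics/c10.png",np.hstack([im[120:420,140:540,::-1],cv2.resize(sd[115:265,190:340,::-1],(300,300))]))
for x,y in((0,.062),(0,-.062)):
    P=R.from_euler('z',.041).apply([x,y,0])+[.5357,.2265,.095]; print(proj(c,P).round(1)-[140,120],(proj(cs,P).round(1)-[190,115])*2+[400,0])
E
```

```text
time: 16.53
ee_pos: [0.5352, 0.2268, 0.1219]
orientation: [3.142, 0.0, 0.035]
ft_force: [-0.5, 0.4, -0.1]
finger_gap: 0.729
gripper_force: 0.0
time: 16.95
ee_pos: [0.5339, 0.2262, 0.1966]
orientation: [3.14, 0.004, 0.035]
ft_force: [-0.4, 0.1, 0.3]
finger_gap: 0.728
gripper_force: 0.0
time: 17.37
ee_pos: [0.5351, 0.2269, 0.2471]
orientation: [3.142, -0.0, 0.035]
ft_force: [0.1, 0.2, -0.7]
finger_gap: 0.732
gripper_force: 0.0
t 17.47 tcp [0.5343 0.2263 0.2455] rpy [3.1402e+00 2.9000e-03 3.5400e-02]
turn [ 0.0014  0.0029 -0.0056] shift [  1.3  -0.1 -14.5]
[ 99.8 105.1] [498.8 116.4]
[248.3 104.1] [562.2 171.8]
```

View pics/c10.png

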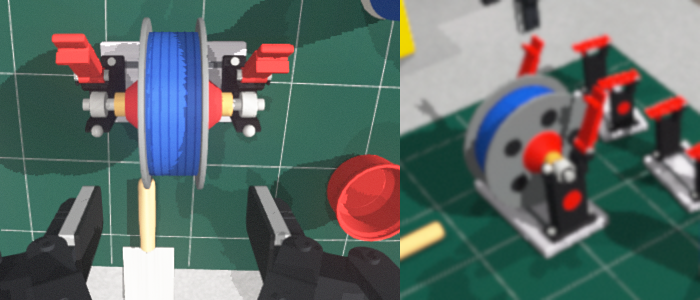

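Both bearings lie at their predicted places: (97,104) and (249,104), against (100,105) and (248,104). The spool is home with both caps open. I'll turn the tool a quarter turn so its linkage clears the flange, going behind the right cap. First the joint 7 check.

Run:
```python
from h import *
print(r.get_state()["qpos"].round(2)); go((.6282,.1682,.245),.041+np.pi/2); go((.6282,.1682,.245),.041-np.pi/2)
```

```text
[-0.08  0.42 -0.51  1.38  0.2   1.4  -2.12]
t 17.47 tcp [0.5343 0.2263 0.2455] rpy [3.1402e+00 2.9000e-03 3.5400e-02]
turn [-1.2000e-03  3.4000e-03 -1.5764e+00] shift [91.7 61.4  0.4]
t 17.47 tcp [0.5343 0.2263 0.2455] rpy [3.1402e+00 2.9000e-03 3.5400e-02]
turn [3.4000e-03 1.2000e-03 1.5652e+00] shift [91.7 61.4  0.4]
```

```bash
python3 -m handwheel '[[0,0,-0.1,18,12,0,0],[0,0,-0.2,36,24,0,0],[0,0,-0.3,55,37,0,0],[0,0,-0.42,74,50,0,0],[0,0,-0.526,92,61,0,0]]'
python3 -m handwheel '[[0,0,-0.1,0,0,0,0],[0,0,-0.2,0,0,0,0],[0,0,-0.3,0,0,0,0],[0,0,-0.42,0,0,0,0],[0,0,-0.525,0,0,0,0]]'
python3 -m handwheel '[[0,0,-0.1,0,0,0,0],[0,0,-0.2,0,0,0,0],[0,0,-0.3,0,0,0,0],[0,0,-0.42,0,0,0,0],[0,0,-0.525,0,0,0,0]]'
python3 -m handwheel '[[0,0,0,0,0,0,0],[0,0,0,0,0,0,0],[0,0,0,0,0,0,0],[0,0,0,0,0,0,0],[0,0,0,0,0,0,0]]'
python3 - <<'E'
from h import *
go((.6282,.1682,.15),.041+np.pi/2)
E
```

```text
time: 17.88
ee_pos: [0.6296, 0.1674, 0.2451]
orientation: [-3.142, 0.004, 0.566]
ft_force: [0.7, 0.8, 0.7]
finger_gap: 0.017
gripper_force: 0.0
time: 18.3
ee_pos: [0.6285, 0.1688, 0.245]
orientation: [-3.139, 0.003, 1.092]
ft_force: [-1.0, 0.3, -0.1]
finger_gap: 0.005
gripper_force: 0.0
time: 18.72
ee_pos: [0.6285, 0.1688, 0.2451]
orientation: [-3.138, 0.001, 1.617]
ft_force: [-0.4, 0.3, 1.0]
finger_gap: 0.0
gripper_force: 0.0
time: 19.13
ee_pos: [0.6292, 0.1692, 0.2471]
orientation: [-3.141, 0.0, 1.61]
ft_force: [-0.6, -1.2, 0.7]
finger_gap: -0.003
gripper_force: 0.0
t 19.13 tcp [0.6292 0.1692 0.2471] rpy [-3.1413e+00  3.0000e-04  1.6104e+00]
turn [-0.0003  0.0003 -0.0014] shift [-0.9 -1.  97.1]
```

```bash
python3 -m handwheel '[[0,0,0,-1,-1,25,0],[0,0,0,-1,-1,50,0],[0,0,0,-1,-1,75,0],[0,0,0,-1,-1,92,0],[0,0,0,-1,-1,97,0]]'
python3 -m handwheel '[[0,0,0,0,-12,0,0],[0,0,0,0,-26,0,0],[0,0,0,0,-42,0,0],[0,0,0,0,-58,0,0],[0,0,0,0,-72,0,0]]'
python3 -m handwheel '[[0,0,0,0,-10,0,0],[0,0,0,0,-16,0,0],[0,0,0,0,-25,7,0],[0,0,0,0,-35,14,0],[0,0,0,0,-42,20,0]]'
python3 -m handwheel '[[0,0,0,0,0,1,0],[0,0,0,0,0,2,0],[0,0,0,0,0,3,0],[0,0,0,0,0,4,0],[0,0,0,0,0,5,0]]'
python3 - <<'E'
from h import *
P=R.from_euler('z',.041).apply([-.030,-.062,0])+[.5357,.2265,.116]; go(P,.041+np.pi/2)
E
```

```text
time: 19.55
ee_pos: [0.6263, 0.1668, 0.1465]
orientation: [-3.136, 0.003, 1.611]
ft_force: [-0.9, -0.9, -0.7]
finger_gap: -0.001
gripper_force: 0.0
time: 19.97
ee_pos: [0.5565, 0.1657, 0.1517]
orientation: [3.139, -0.001, 1.611]
ft_force: [0.2, -0.4, -0.4]
finger_gap: 0.001
gripper_force: 0.1
time: 20.38
ee_pos: [0.5146, 0.1639, 0.1311]
orientation: [3.14, -0.0, 1.611]
ft_force: [0.4, -0.1, 0.8]
finger_gap: -0.0
gripper_force: 0.6
time: 20.8
ee_pos: [0.5153, 0.1638, 0.126]
orientation: [3.14, -0.0, 1.611]
ft_force: [-0.9, -1.0, 6.3]
finger_gap: -0.001
gripper_force: 2.8
t 20.8 tcp [0.5153 0.1638 0.126 ] rpy [ 3.1403e+00 -5.0000e-04  1.6109e+00]
turn [ 0.0013 -0.0005 -0.0009] shift [-0.2 -7.  10. ]
```

The detent is met at z 0.126, as expected. Pressing on.

```bash
python3 -m handwheel '[[0,0,0,0,-5,1,0],[0,0,0,0,-5,3,0],[0,0,0,0,-5,5,0],[0,0,0,0,-5,7,0],[0,0,0,0,-5,9,0]]'
python3 -m handwheel '[[0,0,0,0,0,1,0],[0,0,0,0,0,2,0],[0,0,0,0,0,3,0],[0,0,0,0,0,4,0],[0,0,0,0,0,4,0]]'
python3 -c "
from h import *
s=r.get_state();print(s['ee_pos'],s['ft_force'])"
```

```text
time: 21.22
ee_pos: [0.5105, 0.1637, 0.1174]
orientation: [3.139, -0.001, 1.611]
ft_force: [-0.3, 0.1, -0.4]
finger_gap: -0.001
gripper_force: 0.0
time: 21.63
ee_pos: [0.5097, 0.1637, 0.1159]
orientation: [3.14, 0.001, 1.611]
ft_force: [-5.2, -3.2, 21.7]
finger_gap: 0.003
gripper_force: 11.0
[0.5097231  0.16374031 0.11589623] [-5.23707032 -3.24232247 21.74640937]
```

The right cap snapped: the force fell to zero at 0.1174, then rose on hard contact at 0.116. Now the left cap, the same way.

```bash
python3 -m handwheel '[[0,0,0,0,0,-12,0],[0,0,0,0,0,-40,0],[0,0,0,0,0,-70,0],[0,0,0,0,0,-100,0],[0,0,0,0,0,-120,0]]'
python3 -m handwheel '[[0,0,0,25,25,0,0],[0,0,0,50,49,0,0],[0,0,0,75,73,0,0],[0,0,0,100,97,0,0],[0,0,0,124,121,0,0]]'
python3 -m handwheel '[[0,0,0,0,0,0,0],[0,0,0,0,0,0,0],[0,0,0,0,0,0,0],[0,0,0,0,0,0,0],[0,0,0,0,0,0,0]]'
python3 - <<'E'
from h import *
go((.6231,.2922,.15),.041+np.pi/2)
E
```

```text
time: 22.05
ee_pos: [0.5094, 0.1641, 0.2345]
orientation: [3.14, -0.001, 1.612]
ft_force: [0.2, 0.8, 1.0]
finger_gap: 0.001
gripper_force: 0.0
time: 22.47
ee_pos: [0.6255, 0.2931, 0.2311]
orientation: [-3.14, 0.001, 1.612]
ft_force: [0.2, -0.6, 0.7]
finger_gap: -0.001
gripper_force: 0.0
time: 22.88
ee_pos: [0.6251, 0.2906, 0.2331]
orientation: [3.141, 0.001, 1.61]
ft_force: [0.0, 0.4, 0.9]
finger_gap: -0.004
gripper_force: 0.0
t 22.88 tcp [0.6251 0.2906 0.2331] rpy [3.1407e+00 1.0000e-03 1.6101e+00]
turn [ 0.0009  0.001  -0.0017] shift [ 1.7 -2.  83.1]
```

```bash
python3 -m handwheel '[[0,0,0,1,-1,20,0],[0,0,0,1.5,-2,42,0],[0,0,0,1.5,-2,64,0],[0,0,0,1.5,-2,78,0],[0,0,0,1.5,-2,83,0]]'
python3 -m handwheel '[[0,0,0,0,-12,0,0],[0,0,0,0,-26,0,0],[0,0,0,0,-42,0,0],[0,0,0,0,-58,0,0],[0,0,0,0,-72,0,0]]'
python3 -m handwheel '[[0,0,0,0,-10,0,0],[0,0,0,0,-16,0,0],[0,0,0,0,-25,7,0],[0,0,0,0,-35,14,0],[0,0,0,0,-42,20,0]]'
python3 -m handwheel '[[0,0,0,0,0,1,0],[0,0,0,0,0,2,0],[0,0,0,0,0,3,0],[0,0,0,0,0,4,0],[0,0,0,0,0,5,0]]'
python3 - <<'E'
from h import *
P=R.from_euler('z',.041).apply([-.032,.062,0])+[.5357,.2265,.116]; go(P,.041+np.pi/2)
E
```

```text
time: 23.3
ee_pos: [0.622, 0.2908, 0.147]
orientation: [-3.138, 0.004, 1.61]
ft_force: [-0.6, 0.3, -1.1]
finger_gap: 0.001
gripper_force: 0.0
time: 23.72
ee_pos: [0.5513, 0.29, 0.151]
orientation: [3.138, -0.0, 1.61]
ft_force: [0.4, 0.7, 0.4]
finger_gap: -0.002
gripper_force: 0.2
time: 24.13
ee_pos: [0.5094, 0.2886, 0.1303]
orientation: [3.139, -0.0, 1.611]
ft_force: [0.4, -0.0, 0.3]
finger_gap: 0.001
gripper_force: 0.6
time: 24.55
ee_pos: [0.5101, 0.289, 0.1257]
orientation: [3.14, -0.0, 1.61]
ft_force: [-2.4, -1.6, 9.0]
finger_gap: -0.001
gripper_force: 4.2
t 24.55 tcp [0.5101 0.289  0.1257] rpy [ 3.1402e+00 -1.0000e-04  1.6104e+00]
turn [ 0.0014 -0.0001 -0.0014] shift [-1.5 -9.   9.6]
```

```bash
python3 -m handwheel '[[0,0,0,-1,-5,1,0],[0,0,0,-1,-6,3,0],[0,0,0,-1,-6,5,0],[0,0,0,-1,-6,7,0],[0,0,0,-1,-6,9,0]]'
python3 -m handwheel '[[0,0,0,0,0,1,0],[0,0,0,0,0,2,0],[0,0,0,0,0,3,0],[0,0,0,0,0,4,0],[0,0,0,0,0,4,0]]'
python3 -m handwheel '[[0,0,0,0,0,-12,0],[0,0,0,0,0,-40,0],[0,0,0,0,0,-70,0],[0,0,0,0,0,-100,0],[0,0,0,0,0,-120,0]]'
python3 -m handwheel '[[0,0,0,-10,-20,0,0],[0,0,0,-20,-40,0,0],[0,0,0,-30,-60,0,0],[0,0,0,-40,-75,0,0],[0,0,0,-40,-80,0,0]]'
python3 -m handwheel '[[0,0,0,0,0,0,0],[0,0,0,0,0,0,0],[0,0,0,0,0,0,0],[0,0,0,0,0,0,0],[0,0,0,0,0,0,0]]'
python3 - <<'E'
from h import *
Z=R.from_euler('z',.041); W=lambda x,y,z:Z.apply([x,y,0])+[.5357,.2265,z]
go((.5,.22,.25),.041+np.pi/2)
red={}
for n in("top","side"):
    c,im=snap(n,n+"11"); g=cv2.cvtColor(im,cv2.COLOR_RGB2HSV); m=((g[...,0]<8)|(g[...,0]>172))&(g[...,1]>150)&(g[...,2]>80)
    for s,y in(("L",.062),("R",-.062)):
        q=[]
        for a in(0,.1,.2,.4):
            u=[proj(c,W(.028-d*np.cos(a),y+e,.1125+d*np.sin(a)+.003)).round().astype(int) for d in np.linspace(.008,.064,12) for e in(-.006,0,.006)]; q.append(round(float(np.mean([m[v,x] for x,v in u])),2))
        uv=np.array([proj(c,W(0,y,.11)),]).round().astype(int)[0]; b=m[uv[1]-22:uv[1]+23,uv[0]-22:uv[0]+23]; p=np.argwhere(b)+[uv[1]-22,uv[0]-22]
        print(n,s,"red fraction at 0,.1,.2,.4:",q,"tip pred shut",proj(c,W(-.038,y,.113)).round(1),"red bbox u",p[:,1].min(),p[:,1].max(),"v",p[:,0].min(),p[:,0].max())
    for y in(.062,-.062): print("axle end pred",proj(c,W(0,y*75/62,.095)).round(1))
E
```

```text
time: 24.97
ee_pos: [0.5057, 0.2882, 0.1169]
orientation: [3.137, -0.002, 1.61]
ft_force: [0.7, 0.6, 0.4]
finger_gap: 0.001
gripper_force: 0.0
time: 25.38
ee_pos: [0.5052, 0.2884, 0.1159]
orientation: [3.136, -0.0, 1.61]
ft_force: [-3.9, -4.3, 20.9]
finger_gap: 0.001
gripper_force: 10.6
time: 25.8
ee_pos: [0.5035, 0.2886, 0.2338]
orientation: [3.14, -0.002, 1.612]
ft_force: [0.4, 0.6, 0.2]
finger_gap: -0.001
gripper_force: 0.0
time: 26.22
ee_pos: [0.4227, 0.2426, 0.2307]
orientation: [-3.14, 0.003, 1.611]
ft_force: [-0.5, 0.2, 0.0]
finger_gap: 0.003
gripper_force: 0.0
time: 26.63
ee_pos: [0.4255, 0.245, 0.2311]
orientation: [-3.141, -0.001, 1.612]
ft_force: [0.2, -0.0, 0.2]
finger_gap: -0.002
gripper_force: 0.0
t 26.63 tcp [0.4255 0.245  0.2311] rpy [-3.1410e+00 -1.0000e-03  1.6115e+00]
turn [-0.0006 -0.001  -0.0003] shift [-28.   73.5 -19. ]
top L red fraction at 0,.1,.2,.4: [0.61, 0.56, 0.56, 0.58] tip pred shut [185.2 242. ] red bbox u 180 197 v 210 238
top R red fraction at 0,.1,.2,.4: [1.0, 1.0, 1.0, 1.0] tip pred shut [241. 241.] red bbox u 222 249 v 209 240
axle end pred [181.9 226.8]
axle end pred [248.  225.6]
side L red fraction at 0,.1,.2,.4: [0.14, 0.11, 0.06, 0.0] tip pred shut [223.4 173.6] red bbox u 222 260 v 168 190
side R red fraction at 0,.1,.2,.4: [1.0, 1.0, 1.0, 1.0] tip pred shut [255.  202.2] red bbox u 252 284 v 181 217
axle end pred [236.3 170.5]
axle end pred [274.7 204. ]
```

Both caps snapped with the same force signature, and in the pictures the red outlines end at the shut tip positions (row 240 against 241 predicted for the right, column 222 against 223 for the left). The arm is clear, so I'm handing in.

```bash
python3 -c "
from rig import r
print(r.close_job())"
```

```text
the job is handed in; nothing more can be done
None
```

The blue spool is seated in the stand with both red caps snapped shut, and the job was handed in at about 27 s with the arm clear; the hand-in gave no verdict, and I did not re-check the spool or the bystanders after closing the caps.

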